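# Lock the can rack with its pin

## Robot

A 6-joint arm with a two-finger parallel gripper is mounted at the origin on the work surface. World frame = base frame: x ahead of the robot, y to its left, z up, the work surface at z = 0. Lengths are in m, angles in degrees, forces in N, time in s.
With the tool pointing down it reaches from about 0.325 to 0.775 m from the base axis. Payload 5.5 kg.
Tool frame: the origin (TCP) lies at the centre of the arm's flange, where the gripper is bolted on; the fingertips stand 182 mm ahead of it and the grasp point (between the pads) lies 163 mm ahead of it; z points along the fingers, y is the direction in which the jaws open and shut (so a half turn about z gives the same grasp; the last joint's range is limited). The gripper opens to 88 mm and grips with 3 to 60 N. Pads are 20 mm wide; open, the fingers measure 115 mm over their backs; the gripper's body (75 mm by 178 mm) begins 61 mm behind the grasp point.
Start: joints at [66.767, 5.22, 70.514, -0, 104.267, -3.249], TCP at [0.205, 0.564, 0.405] pointing down, gripper open.
Joint ranges: [-164.24, 164.24], [-49.07, 125.15], [9.68, 141.18], [-86.29, 266.29], [3.28, 154.24], [-151.56, 151.56]. Speed limits (degrees/s): [147.25, 147.25, 172.46, 180, 180, 180].

## Interface

Orientations are given as [roll, pitch, yaw] about the fixed x, y, z axes, in that order (R = Rz(yaw) Ry(pitch) Rx(roll)).
In Python, from station import r gives the robot as it stands. The module is installed in compiled form; this text tells all that it offers. Calls block until the motion is done:
- r.reach(position, orientation): joint-space move of the TCP to a pose.
- r.servo_line(position, rotation=None, speed=0.15): straight line of the TCP; rotation=None keeps the orientation; speed is the mean speed in m/s.
- r.move_joints(angles): joint-space move.
- r.let_go() and r.grab(squeeze=None): open the fingers fully, or close them until they stop; squeeze is the grip in N (None keeps the last).
- r.wait(seconds).
- r.inverse_kinematics(position, orientation): joint angles nearest the present ones, or None.
- r.sense(): the state.
- r.snapshot(name): name is "scene" or "top" or "wrist"; returns a dict with "frame" (420x560x3 uint8, red, green, blue), "fx", "fy", "cx", "cy" (pixels), "R" (3x3) and "t" (3): a world point X has camera coordinates R X + t. Camera axes: x right, y down, z forward; pixel columns grow to the right and rows downward; lengths in m; the calibration is good to about 2 mm. A picture is of the moment at which its call begins. There is no depth.
A pose or a line that the arm cannot do raises r.IKError and nothing moves.
- r.hand_in(): hands the job in, once; it reports no verdict.
The state is a dict: "clock": time; "joints": joint angles; "joint_vel": joint speeds; "joint_torque": joint torques, N m; "tcp_pos": TCP position; "orientation": TCP orientation; "contact_force": force on the tool from outside, world axes, zero at the start; "torque": the same for the moment, N m; "opening": finger opening in m.
Only numpy, scipy, OpenCV 4.12 (cv2) and the standard library are available. Lean on these libraries where they do the work, as an engineer would, in place of code of your own. Each camera call takes 0.05 s, during which the arm holds its last target.

## Task

Lock the rack of yellow cans: pull the yellow-handled pin straight up out of the blue stand and lower its rod (do not drop it from a height) through the hole in the front plate of the yellow cans' rack, until the pin's flange sits flat on the plate, then let go. Leave the red-handled pin in the stand.

Things in the scene. Friction and masses are not known exactly. Their poses are not given: they have to be found in the camera images.
- yellow_pin_handle (a point): Yellow locking pin, 0.11-0.22 kg, upright (z up): this point is the centre of its round yellow handle, 24 mm across, 46 mm high. Under the handle a steel flange disc 56 mm across, 6 mm thick, underside 29 mm below this point; under that a steel rod 14 mm across, 80 mm long, its tapered tip 109 mm below this point. At the start its flange rests on the stand, the rod in one of the holes.
- red_pin_handle (a point): Centre of the handle of the red pin, the same as the yellow pin but with a red handle; it stands in the stand's other hole, 110 mm away, its top 154 mm above the table, and stays there: carry the yellow pin clear of it. Which hole holds which pin varies.
- stand: Fixed blue stand: plate 90 mm (its x) by 210 mm (its y) on two legs, its top 102 mm above the table. Two vertical through holes 22 mm across, at y = +55 and -55 mm, hold the pins loosely. Origin on the table under its centre, z up.
- yellow_eye (a point): Centre of the hole in the front plate of the yellow cans' rack, at the plate's upper face, 100 mm above the table. Vertical, 32 mm across, through a 12 mm aluminium plate, 70 (x) by 140 mm (y); free space below. Fixed. Three lying yellow cans, green band, behind it (+x), tops 20 mm lower. An equal rack with red cans stands on the stand's other side; sides vary.
Not all that is in view belongs to the job. What is shaped like the part that bears yellow_pin_handle but black or orange is not meant.

How it is judged:
By the outcome, as a careful person would: the job done as asked, in the order asked, and still so for the second after the job is handed in, with the robot touching nothing.
It also fails if it takes over 48 s, if anything falls off the work surface, if the arm or the gripper's body presses on something with over 40 N, if the wrist force passes 120 N, or if a joint passes its speed limit or range.

## Working session

There is one attempt and no reset: what is moved stays moved. The work goes in short steps, each a Python script; the robot and the scene stay as the last script left them, time stands still between calls to the robot, and variables do not carry over. Pictures are saved under pics/ and viewed, and the job is handed in when it is done.

```bash
mkdir -p pics; cat > h.py <<'E'
import numpy as np, cv2
from station import r
def snap(n,f):
    s=r.snapshot(n); cv2.imwrite(f'pics/{f}.png',cv2.cvtColor(s['frame'],cv2.COLOR_RGB2BGR)); np.savez(f'{f}.npz',**{k:np.array(v) for k,v in s.items()}); return s
def ray(s,u,v):
    R=np.array(s['R']);t=np.array(s['t']);d=R.T@np.array([(u-s['cx'])/s['fx'],(v-s['cy'])/s['fy'],1]);return -R.T@t,d
def onz(s,u,v,z):
    c,d=ray(s,u,v);return c+d*(z-c[2])/d[2]
def proj(s,X):
    p=np.array(s['R'])@np.array(X)+np.array(s['t']);return s['fx']*p[0]/p[2]+s['cx'],s['fy']*p[1]/p[2]+s['cy']
E
python3 - <<'E'
from h import *
for n in('scene','top','wrist'): 
    s=snap(n,n+'0'); print(n,s['fx'],ray(s,280,210))
E
```

```text
scene 530.902483887885 (array([1.26130753, 0.37527705, 0.67633601]), array([-0.73200381, -0.37392556, -0.56979156]))
top 444.27884010330075 (array([0.32231517, 0.00126942, 1.1570447 ]), array([ 0.14085742, -0.01814424, -0.9899255 ]))
wrist 348.50041926884927 (array([0.13630593, 0.587968  , 0.38320002]), array([ 0.25466485, -0.08691079, -0.96316637]))
```

View pics/scene0.png

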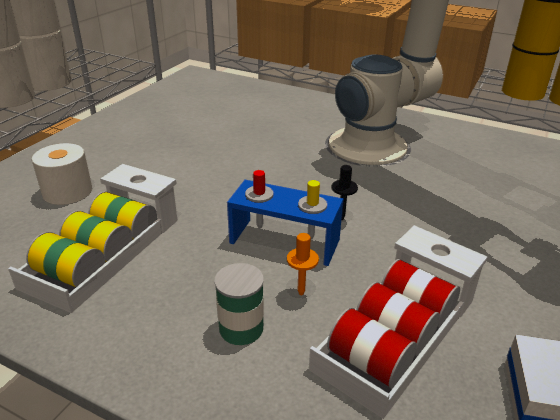

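View pics/top0.png

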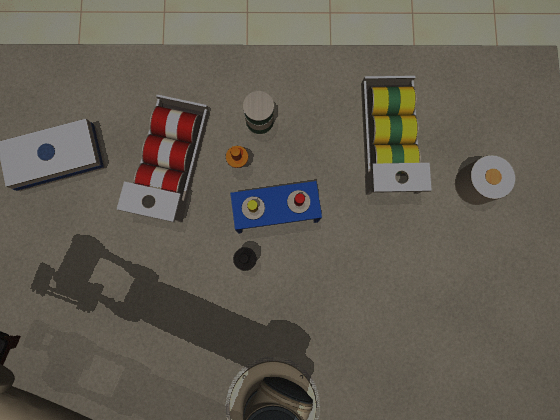

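View pics/wrist0.png

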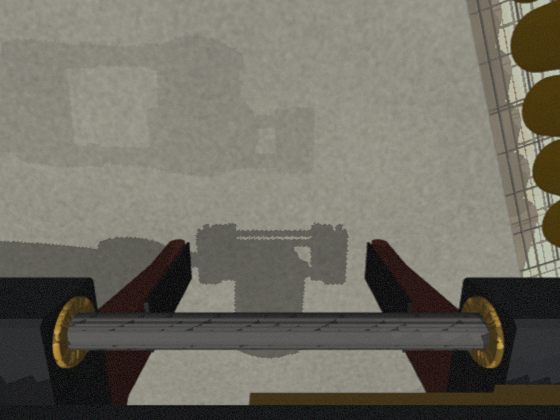

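The top view shows the yellow pin at about (252,205), the red pin at (300,199) and the yellow rack's hole at (402,177). In the scene view the yellow handle is at about (313,193) and the hole at (138,180). I'll measure these with colour masks and rays.

```bash
cat > meas.py <<'E'
from h import *
def blob(m,u,v,rad):
    mm=np.zeros_like(m);cv2.circle(mm,(u,v),rad,255,-1);m=cv2.bitwise_and(m,mm)
    n,l,st,c=cv2.connectedComponentsWithStats(m)
    i=1+np.argmax(st[1:,4]);return c[i],st[i]
def tri(a,b):
    (c1,d1),(c2,d2)=a,b
    d1=d1/np.linalg.norm(d1);d2=d2/np.linalg.norm(d2)
    k=np.linalg.lstsq(np.c_[d1,-d2],c2-c1,rcond=None)[0]
    p,q=c1+k[0]*d1,c2+k[1]*d2;return (p+q)/2,np.linalg.norm(p-q)
def load(f): 
    d=np.load(f+'.npz');return {k:d[k] for k in d}
E
python3 - <<'E'
from meas import *
T=load('top0');S=load('scene0')
def hsv(s): return cv2.cvtColor(s['frame'],cv2.COLOR_RGB2HSV)
res={}
for nm,s,pts in(('T',T,dict(y=(252,205),r=(300,199))),('S',S,dict(y=(313,193),r=(259,182)))):
    h=hsv(s)
    my=cv2.inRange(h,(20,150,60),(35,255,255)); mr=cv2.inRange(h,(0,150,60),(8,255,255))|cv2.inRange(h,(172,150,60),(180,255,255))
    for k,m in(('y',my),('r',mr)):
        c,st=blob(m,*pts[k],22);res[nm+k]=c;print(nm,k,c,st)
for k in 'yr':
    print(k,tri(ray(T,*res['T'+k]),ray(S,*res['S'+k])), onz(T,*res['T'+k],.142),onz(S,*res['S'+k],.131))
for nm,s,p,ro in(('T',T,(402,177),22),('S',S,(138,180),16)):
    g=cv2.cvtColor(s['frame'],cv2.COLOR_RGB2GRAY);x,y=p
    print(nm);print(g[y-14:y+15:1,x-14:x+15:2] )
# stand in top: blue mask rect
h=hsv(T);mb=cv2.inRange(h,(105,150,60),(130,255,255));c,st=blob(mb,276,205,70);print(c,st)
E
```

```text
T y [252.15189873 204.55696203] [248 200  10  10  79]
T r [299.44871795 198.08974359] [295 194  10  10  78]
S y [312.90559441 192.45104895] [307 180  13  26 286]
S r [258.83643123 181.7472119 ] [253 170  12  25 269]
y (array([0.48113473, 0.04692964, 0.13225259]), np.float64(0.0010893414767299064)) [0.47941854 0.04699421 0.142     ] [0.479532  0.0456629 0.131    ]
r (array([ 0.49614856, -0.06279429,  0.13235228]), np.float64(0.0006674981048740833)) [ 0.49465868 -0.06249045  0.142     ] [ 0.49416546 -0.06354856  0.131     ]
T
[[135 124 114 113 115 118 142 142 141 138 140 137 139 141 138]
 [140 139 143 139 141 140 139 140 141 136 137 139 137 140 137]
 [137 138 140 139 139 138 139 138 135 139 140 136 138 138 140]
 [138 138 138 136 138 138 136 140 139 137 136 138 137 136 137]
 [136 137 138 138 139 140 139 136 139 137 136 140 141 136 138]
 [139 141 139 138 137 136 136 140 137 137 139 138 137 137 138]
 [137 136 141 139 138 141 140 138 138 138 139 140 137 139 136]
 [140 140 138 137 140 141 137 113 134 137 137 136 138 135 137]
 [137 138 139 140 142  93  42  50  85 143 138 138 136 140 138]
 [1
[... 2442 characters left out ...]
8 210 209 210]
 [205 208 208 208 209 209 210 209 208 209 209 208 209 209 209]
 [130 178 208 208 207 208 209 209 209 210 208 208 208 209 209]
 [103 104 132 205 208 208 208 209 210 209 208 210 208 209 209]
 [100 100 101 113 178 206 208 209 208 209 210 209 209 208 208]
 [ 99  99  98 100 109 134 181 208 207 209 209 209 210 209 208]
 [ 94  98  99  99 100 102 108 136 205 208 208 210 209 209 209]
 [ 78  83 100  99  98  99 100 105 113 179 209 208 208 208 209]
 [ 77  75 134 114 100  99  99 100 100 108 132 185 208 209 208]
 [ 77  75 126 142 131 103  99  98  99 100 104 110 136 206 209]
 [ 76  76 112 140 141 142 115 102  99  97  98 101 104 130 178]]
[275.37198276 205.16939655] [ 231  181   91   49 2320]
```

```bash
python3 - <<'E'
import cv2
a=cv2.imread('pics/top0.png')[150:240,220:440];cv2.imwrite('pics/tc.png',cv2.resize(a,None,fx=3.6,fy=3.6,interpolation=cv2.INTER_CUBIC))
a=cv2.imread('pics/scene0.png')[150:250,90:350];cv2.imwrite('pics/sc.png',cv2.resize(a,None,fx=3,fy=3,interpolation=cv2.INTER_CUBIC))
E
```

```text
(no output)
```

View pics/tc.png

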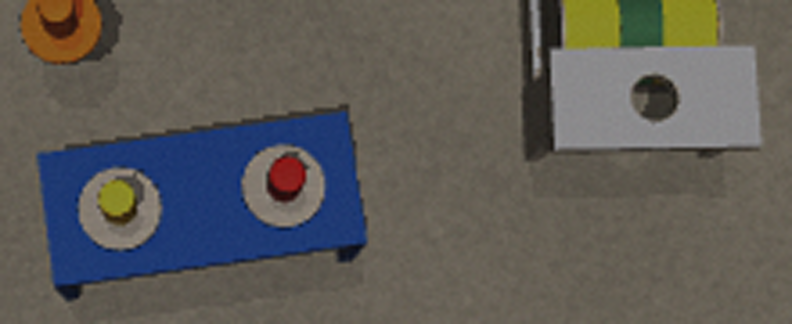

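View pics/sc.png

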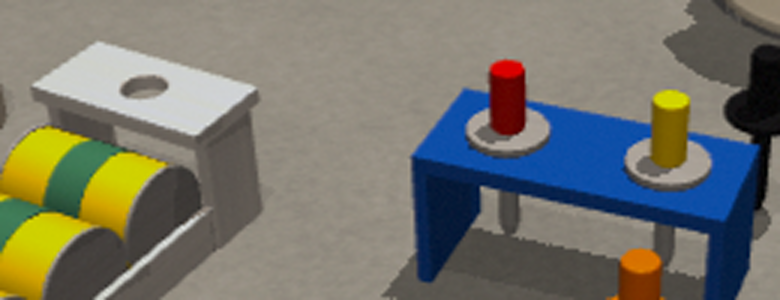

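```bash
python3 - <<'E'
from meas import *
T=load('top0');S=load('scene0');res={}
for nm,s,p,ro,th in(('T',T,(402,177),12,115),('S',S,(138,180),13,185)):
    g=cv2.cvtColor(s['frame'],cv2.COLOR_RGB2GRAY)
    m=(g<th).astype('uint8')*255
    c,st=blob(m,*p,ro);res[nm]=c;print(nm,c,st,onz(s,*c,.1))
print(tri(ray(T,*res['T']),ray(S,*res['S'])))
# plate corners/edges size check, top view
g=cv2.cvtColor(T['frame'],cv2.COLOR_RGB2GRAY);m=cv2.inRange(g,128,150)
h=cv2.cvtColor(T['frame'],cv2.COLOR_RGB2HSV)
m[h[...,1]>40]=0
mm=np.zeros_like(m);mm[155:200,365:440]=m[155:200,365:440]
n,l,st,c=cv2.connectedComponentsWithStats(mm);i=1+np.argmax(st[1:,4])
rc=cv2.minAreaRect(np.argwhere(l==i)[:,::-1].astype('float32'));print(rc)
b=[onz(T,*q,.1) for q in cv2.boxPoints(rc)];print(np.array(b).round(4),np.mean(b,0),[np.linalg.norm(b[i]-b[i-1]) for i in range(4)])
st=r.sense();print(st['orientation'],st['clock'],st['opening'],st['contact_force'])
for p,y in(((.4805,.0465,.40),None),):
  for yaw in(-8,82,172,-98,90,180,0,-90): 
    print(yaw,r.inverse_kinematics(p,[180,0,yaw]))
E
```

```text
T [401.34965035 176.69230769] [395 170  14  14 143] [ 0.55488849 -0.31417369  0.1       ]
S [137.4537037  178.61111111] [130 175  16   8 108] [ 0.55804827 -0.31551872  0.1       ]
(array([ 0.5559977 , -0.31583805,  0.09839962]), np.float64(0.0026406265156037607))
((401.4999694824219, 176.49998474121094), (56.99999237060547, 26.999996185302734), -0.0)
[[ 0.5218 -0.2438  0.1   ]
 [ 0.589  -0.246   0.1   ]
 [ 0.5893 -0.3861  0.1   ]
 [ 0.522  -0.3826  0.1   ]] [ 0.55552397 -0.31461687  0.1       ] [np.float64(0.1387614915519006), np.float64(0.06724966866175866), np.float64(0.14005797295626093), np.float64(0.06740010161962975)]
[-1.79910374e+02 -3.77193880e-03  1.60017996e+02] 0.15 0.08744083184178583 [-0.17736257  0.37767448 -0.53488534]
-8 [ 1.48882067e+00 -1.29258978e+01  8.83283425e+01 -2.54444375e-14
  1.04597555e+02  9.94888207e+01]
82 [ 1.48882067e+00 -1.29258978e+01  8.83283425e+01 -2.54444375e-14
  1.04597555e+02  9.48882067e+00]
172 [  1.48882067 -12.92589778  88.32834249   0.         104.59755529
 -80.51117933]
-98 None
90 [ 1.48882067e+00 -1.29258978e+01  8.83283425e+01 -2.54444375e-14
  1.04597555e+02  1.48882067e+00]
180 [  1.48882067 -12.92589778  88.32834249   0.         104.59755529
 -88.51117933]
0 [ 1.48882067e+00 -1.29258978e+01  8.83283425e+01 -2.54444375e-14
  1.04597555e+02  9.14888207e+01]
-90 None
```

Every check agrees: pin spacing is 0.110 m, handle z is 0.132, the hole is at z 0.098 and the plate measures 0.140×0.067. The pin is at (0.480, 0.0465) and the eye at (0.556, -0.315). Next I'll hover over the pin and check with the wrist camera.

```bash
python3 - <<'E'
from meas import *
r.reach([.48,.0465,.42],[180,0,90])
s=snap('wrist','w1');st=r.sense();print(st['clock'],st['tcp_pos'],st['orientation'],st['contact_force'])
print(proj(s,[.48,.0465,.154]),proj(s,[.48,.0465,.131]))
E
```

```text
2.3 [0.48003188 0.04720852 0.41995406] [-1.79994230e+02 -1.01589790e-02  9.00854541e+01] [-0.52222432  0.06522329 -0.11436332]
(np.float64(279.9713170526748), np.float64(214.53559115295604)) (np.float64(279.7977581789812), np.float64(206.44094363320667))
```

View pics/w1.png

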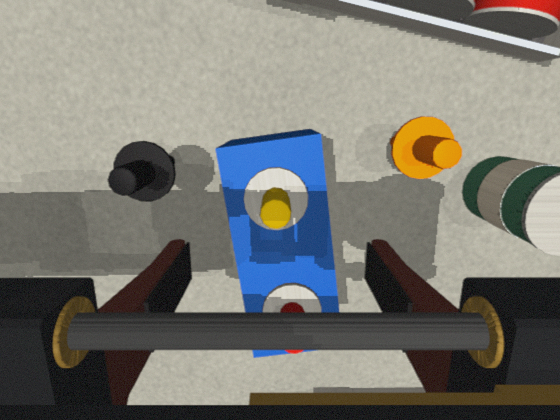

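The wrist view shows the yellow handle top at about (276,214), where I predicted (280,214.5). That's a difference of about 3 mm in x. I'll refine using the flange disc and handle.

```bash
python3 - <<'E'
from meas import *
W=load('w1');h=cv2.cvtColor(W['frame'],cv2.COLOR_RGB2HSV)
m=cv2.inRange(h,(20,150,150),(35,255,255));c,st=blob(m,276,212,30);print('bright yellow (top)',c,st)
b=cv2.inRange(h,(105,120,40),(130,255,255))
# flange: non-blue inside circle
nb=255-b;mm=np.zeros_like(nb);cv2.circle(mm,(276,200),44,255,-1);nb&=mm
m2=cv2.inRange(h,(0,0,90),(180,90,255))&mm;c2,st2=blob(m2,276,195,38)
n,l,s_,_=cv2.connectedComponentsWithStats(m2);i=1+np.argmax(s_[1:,4])
hu=cv2.convexHull(np.argwhere(l==i)[:,::-1].astype('float32'));e=cv2.fitEllipse(hu);print(e,s_[i])
print('flange',onz(W,*e[0],.108))
m3=cv2.inRange(h,(20,150,40),(35,255,255));c3,st3=blob(m3,276,212,30);print(c3,st3,onz(W,*c3,.135))
print('handle mid col', onz(W,st3[0]+st3[2]/2-.5,st3[1]+st3[3]/2,.14))
T=load('top0');S=load('scene0')
print(tri(ray(W,*c3),ray(S,312.9,192.45)),tri(ray(W,*c3),ray(T,252.15,204.56)))
E
```

```text
bright yellow (top) [274.98798799 213.78378378] [260 200  31  29 666]
((275.629150390625, 198.32293701171875), (62.8345947265625, 64.30191802978516), 97.86415100097656) [ 244  167   64   63 2145]
flange [0.4765376  0.04757911 0.108     ]
[275.34517766 208.28629442] [260 188  31  41 985] [0.47647507 0.04606375 0.135     ]
handle mid col [0.47624381 0.04725782 0.14      ]
(array([0.4764351 , 0.04436335, 0.12883679]), np.float64(3.4461921160668754e-05)) (array([0.47785827, 0.04760678, 0.14329553]), np.float64(0.0029951274376724523))
```

```bash
python3 - <<'E'
from meas import *
r.servo_line([.478,.0468,.299],speed=.1)
st=r.sense();print(st['clock'],st['tcp_pos'],st['contact_force'])
r.grab(25)
st=r.sense();print(st['clock'],st['opening'],st['contact_force'],st['torque'])
r.servo_line([.478,.0468,.320],speed=.05)
st=r.sense();print(st['clock'],st['opening'],st['contact_force'],st['torque'])
snap('scene','s2')
E
```

```text
3.6583 [0.47819271 0.0468066  0.29989823] [0.01266941 0.40314473 0.31084122]
4.6583 0.023784706407512058 [ 0.73623751  0.10612399 -0.51371944] [-0.0488765   0.04543558 -0.01048089]
5.225 0.023744259248081143 [-0.42062903 -0.85234162 -2.14836058] [-0.03171148  0.10537581  0.02539292]
```

View pics/s2.png

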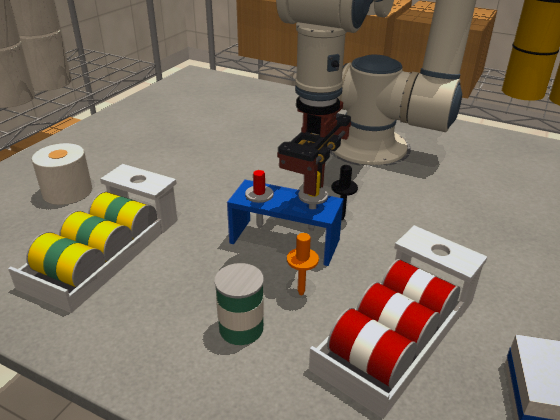

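The yellow pin is held: opening 23.7 mm, about 2 N of weight, and its flange at (313,195) is off the stand. Next I lift it clear and carry it over.

```bash
python3 - <<'E'
from meas import *
r.servo_line([.478,.0468,.475],speed=.12)
st=r.sense();print(st['clock'],st['tcp_pos'],st['opening'],st['contact_force'],st['torque'])
r.servo_line([.5555,-.315,.475],speed=.15)
r.wait(.3)
st=r.sense();print(st['clock'],st['tcp_pos'],st['orientation'],st['opening'],st['contact_force'])
snap('scene','s3');snap('top','t3');snap('wrist','w3')
import cv2
a=[cv2.imread(f'pics/{n}3.png') for n in 'st'];a=[a[0][0:230,40:330],a[1][100:330,270:560]]
cv2.imwrite('pics/c3.png',cv2.resize(cv2.hconcat(a),(797,316),interpolation=cv2.INTER_CUBIC))
E
```

```text
6.7167 [0.47809317 0.0467918  0.47405844] 0.022905061401129457 [-0.08629706 -0.9027972  -2.19517161] [-0.09806762  0.03826942  0.01609432]
9.6333 [ 0.55548926 -0.31483719  0.47509335] [1.79996277e+02 1.48938009e-03 9.00118985e+01] 0.023850432435546187 [-0.13863674  0.09093145 -2.40216106]
```

View pics/c3.png

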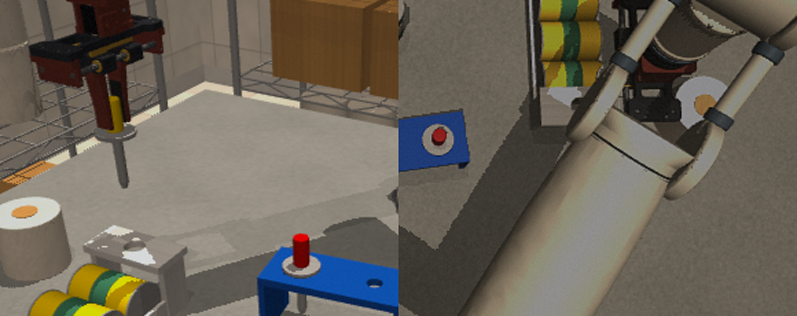

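View pics/w3.png

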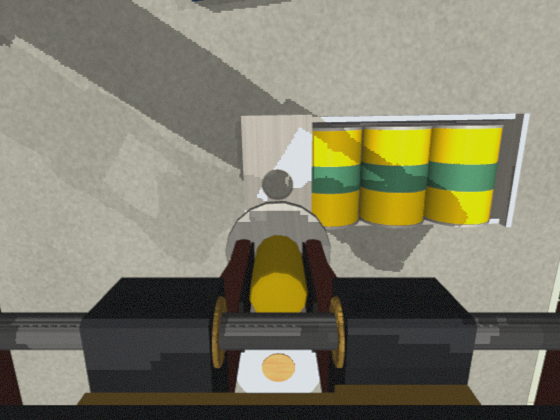

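The wrist view shows the plate hole at about (277,184). In the scene crop the held pin hangs near vertical with its tip above the plate. I'll check the tip position and the hole numerically.

```bash
python3 - <<'E'
from meas import *
W=load('w3');S=load('s3')
g=cv2.cvtColor(W['frame'],cv2.COLOR_RGB2GRAY);hm=cv2.inRange(cv2.medianBlur(g,3),0,105)
c,st=blob(hm,277,184,19);print('hole wrist',c,st,onz(W,*c,.1))
x,y=.5555,-.3148; zc=.475-.167
for n,z in(('handle',zc),('flange bottom',zc-.029),('tip',zc-.109)): print(n,proj(S,[x,y,z]))
print('eye',proj(S,[.556,-.315,.1]))
a=S['frame'][70:190,70:150][...,::-1];cv2.imwrite('pics/s3c.png',cv2.resize(a,None,fx=5,fy=5,interpolation=cv2.INTER_CUBIC))
E
```

```text
hole wrist [276.5993266 185.2979798] [263 170  29  29 594] [ 0.5526615  -0.31602069  0.1       ]
handle (np.float64(122.60481630397575), np.float64(81.97270887280204))
flange bottom (np.float64(125.04990366951935), np.float64(96.72759124756179))
tip (np.float64(131.39971143843763), np.float64(135.04551315621188))
eye (np.float64(138.30426709799588), np.float64(178.21835185752624))
```

View pics/s3c.png

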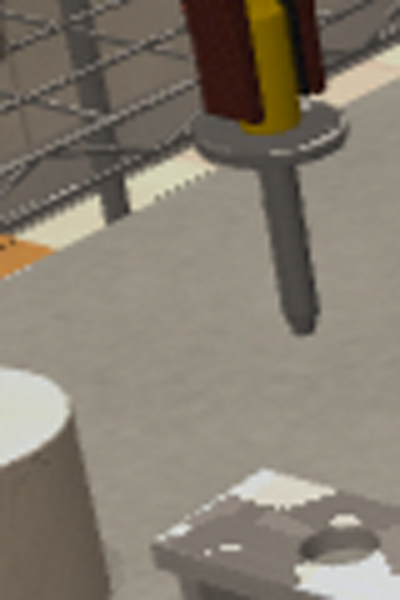

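The tip is observed at (130.6,136.4) and predicted at (131.4,135.0), so the pin is vertical and over the hole. Now I lower it.

```bash
python3 - <<'E'
from meas import *
X,Y=.555,-.315
def pr():
    st=r.sense();print(round(st['clock'],2),np.round(st['tcp_pos'],4),st['opening'].__round__(4),np.round(st['contact_force'],2),np.round(st['torque'],2));return st
r.servo_line([X,Y,.40],speed=.1);pr()
z=.40
while z>.306:
    z=max(z-.0235,.306);r.servo_line([X,Y,z],speed=.06);st=pr()
    if abs(st['contact_force'][2]+2.3)>5 or np.hypot(*st['contact_force'][:2])>5: print('STOP');break
snap('scene','s4')
a=cv2.imread('pics/s4.png')[90:240,70:220];cv2.imwrite('pics/s4c.png',cv2.resize(a,None,fx=4,fy=4,interpolation=cv2.INTER_CUBIC))
E
```

```text
10.68 [ 0.555 -0.315  0.401] 0.0234 [ 0.07  0.11 -1.46] [-0.02  0.12 -0.02]
11.22 [ 0.555 -0.315  0.376] 0.0237 [-0.74 -0.32 -1.96] [-0.09  0.02  0.02]
11.77 [ 0.555  -0.315   0.3525] 0.0236 [ 0.09 -0.3  -1.63] [-0.09  0.07  0.03]
12.31 [ 0.555 -0.315  0.329] 0.0239 [ 0.01 -0.51 -1.75] [-0.12  0.09  0.02]
12.85 [ 0.5549 -0.315   0.3055] 0.0233 [ 0.39  0.1  -1.94] [-0.06  0.02  0.02]
```

View pics/s4c.png

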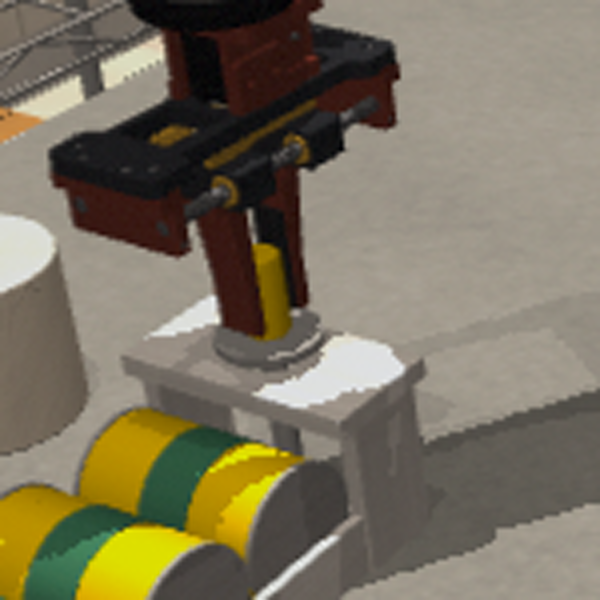

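The rod is through the hole: it's visible below the plate, with the flange just above it. I'll lower in fine steps until contact.

```bash
python3 - <<'E'
from meas import *
X,Y=.555,-.315;z=.3055
while z>.291:
    z-=.001;r.servo_line([X,Y,z],speed=.02);st=r.sense();f=st['contact_force'];print(round(st['clock'],2),round(st['tcp_pos'][2],4),np.round(f,1))
    if f[2]>3: break
r.let_go();st=r.sense();print(st['opening'],st['contact_force'])
r.servo_line([X,Y,.36],speed=.1)
r.servo_line([X-.02,Y,.47],speed=.15)
r.reach([.40,.25,.47],[180,0,90])
st=r.sense();print(st['clock'],st['contact_force'])
snap('scene','s5');snap('top','t5')
a=[cv2.imread('pics/s5.png')[100:250,70:320],cv2.imread('pics/t5.png')[100:250,220:470]]
cv2.imwrite('pics/c5.png',cv2.resize(cv2.vconcat(a),None,fx=2,fy=2,interpolation=cv2.INTER_CUBIC))
E
```

```text
13.15 0.3047 [ 0.2  0.6 -2.6]
13.4 0.3034 [-0.8 -0.  -2.5]
13.65 0.3024 [-0.2  0.6 -1.4]
13.9 0.3014 [-0.3  1.5 -2.4]
14.15 0.3004 [-0.3 -0.7 -1.4]
14.4 0.2994 [ 0.1  0.4 -2.7]
14.65 0.2984 [ 0.8 -1.4 -2.4]
14.9 0.2974 [ 0.  -0.9 -2.4]
15.15 0.297 [-0.5  0.9  0.7]
15.4 0.297 [-2.3  0.4  6.1]
0.08754002406496512 [-0.38343063 -0.10233577 -0.09642805]
20.25 [0.49871507 0.28802774 0.37255464]
```

View pics/c5.png

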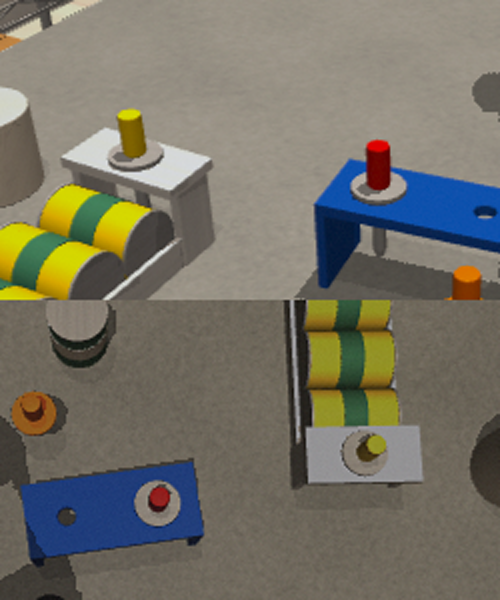

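The yellow pin is upright with its flange flat on the plate, and the red pin is still in the stand. One numeric check, then I hand in.

```bash
python3 - <<'E'
from meas import *
T=load('t5');S=load('s5');c={}
for n,s in(('T',T),('S',S)):
    h=cv2.cvtColor(s['frame'],cv2.COLOR_RGB2HSV);m=cv2.inRange(h,(20,150,60),(35,255,255))
    u,v=proj(s,[.555,-.315,.135]);c[n],st=blob(m,int(round(u)),int(round(v)),14);print(n,c[n],st,(u,v))
p=tri(ray(T,*c['T']),ray(S,*c['S']));print(p)
if abs(p[0][2]-.13)<.006: r.hand_in();print('handed in',r.sense()['clock'])
E
```

```text
T [406.29896907 173.17525773] [399 168  14  12  97] (np.float64(405.96905967103226), np.float64(173.45821108141263))
S [135.56  165.464] [129 154  14  24 250] (np.float64(136.18427492921077), np.float64(163.2748612123947))
(array([ 0.55648373, -0.31684302,  0.13027969]), np.float64(0.0009609134375307589))
the job is handed in; nothing more can be done
the job is handed in; nothing more can be done
```

The yellow pin is now in the front plate of the yellow cans' rack, with its flange sitting flat on the plate. I pulled it straight up out of the stand, carried it clear of the red pin, lowered the rod through the hole until it touched (about 6 N), let go and moved the arm away.

- **Final position:** the last two camera views put the handle at z = 0.130 m, against 0.129 m expected for a seated flange. It is within about 2 mm of the hole centre I measured.
- **Rest of the scene:** the last pictures show the pin upright and the red pin still in the stand.
- **Time and forces:** the job was at about 20.3 s at the last reading, just before the hand-in. I saw no unexpected contact forces.
- **Disagreement:** the wrist camera read about 2–3 mm lower in x than the other two. I went with in-between values for the pin and the hole.

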